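# Nudge the copper plate onto the riveting jig's pins

### The arm

A 6-joint arm with a two-finger parallel gripper is mounted at the origin on the work surface. World frame = base frame: x ahead of the robot, y to its left, z up, the work surface at z = 0. Lengths are in m, angles in rad, forces in N, time in s.
With the tool pointing down it reaches from about 0.275 to 0.825 m from the base axis. Payload 4.9 kg.
Tool frame: the origin (TCP) lies on the centre line of the jaws, within the pads' length; the fingertips stand 25 mm ahead of it and the grasp point (between the pads) lies 6 mm ahead of it; y points along the fingers, z is the direction in which the jaws open and shut, and the axes are right-handed (so a half turn about y gives the same grasp; the last joint's range is limited). The gripper opens to 85 mm and grips with 20 to 120 N. Pads are 22 mm wide; open, the fingers measure 114 mm over their backs; the gripper's body (76 mm by 85 mm) begins 54 mm behind the grasp point. The pads swing forward as they close: fully open they stand 13 mm farther back than shut.
Start: joints at [-0.134, 0.326, -0.193, 1.052, 0, 1.437], TCP at [0.55, 0, 0.256] pointing down, gripper open.
Joint ranges: [-2.65, 2.65], [-0.97, 1.79], [-1.3, 1.35], [-1.93, 2.1], [-1.47, 1.37], [-3.14, 3.14]. Speed limits (rad/s): [2.57, 2.57, 3.14, 3.14, 3.14, 3.14].

### API

Orientations are given as a unit quaternion [x, y, z, w].
In Python, from rig import ctrl, viewer gives the robot as it stands. The module is installed in compiled form; this text tells all that it offers.
- The arm moves only by the tool send_rows, never from a script. Its argument "rows" is one flat list of numbers, 4 for each row, row after row: the shift along the tool's x, y, z in cm, then the turn about the tool's y in rad. A call has 1 to 20 rows; each row is the pose to reach, as a shift and turn from the pose commanded when the call began, along the tool's axes at that moment; what a row does not reach only later rows make up. A row lasts 1/10 s, in which the tool goes at most 50 mm and 8.59 degrees, less where a joint would pass 70% of its speed; a pose out of reach is approached as far as the arm can. A call with a gripper value outside its range is refused whole. "claw" is the closure, from 0 (fully open) to 1 (shut), set as the call begins (left out, the last holds). The fingers move at their own pace and stop on an object; "squeeze" is the grip in N (left out, the last holds). Time passes only in rows, so rows that repeat a pose let the fingers close. It gives the time, the measured TCP pose, the force and the opening at its end, in the units of the state.
- ctrl.read_state(): the state, without advancing time (a new reading comes with each control period).
- viewer.capture(name): name is "scene" or "side" or "wrist"; returns the picture (480x640x3 uint8, red, green, blue); there is no depth.
- viewer.camera_model(name): a dict with "vfov" (degrees; the focal length in pixels is half the picture's height over the tangent of half this angle, whatever the lens; pixels are square), "cx", "cy" (the principal point, pixels), "dist" ([k1, k2, p1, p2, k3] as OpenCV has them; the pictures are not rectified), "origin" and "rotation" of the camera in the world; the wrist camera has in their place "mount" (4x4, takes a point from camera to tool coordinates, whose origin is the TCP and whose axes are the tool frame's). Camera axes: x right, y up, looking along -z (the intrinsics and any distortion apply to the point x, -y, -z); pixel columns grow to the right and rows downward; lengths in m; the calibration is good to about 2 mm. A picture is of the moment at which its call begins: read the wrist's pose just before it. camera_model takes no time and is no camera call.
- ctrl.close_job(): hands the job in, once; it reports no verdict.
The state is a dict: "t": time; "joint_pos": joint angles; "joint_velocities": joint speeds; "effort": joint torques, N m; "eef_pos": TCP position; "orientation": TCP orientation; "wrist_force": force on the tool from outside, world axes, zero at the start; "torque": the same for the moment, N m; "width": finger opening in m.
Only numpy, scipy, OpenCV 4.12 (cv2) and the standard library are available. Lean on these libraries where they do the work, as an engineer would, in place of code of your own. Each camera call takes 0.05 s, during which the arm holds its last target.

### The job

The copper plate lies crooked on the riveting jig, riding on top of the two locating pins. Push it sideways with the fingertips until both of its holes drop over the pins and it lies flat on the bed, then leave it there. Do not pick it up, and leave the tools and other things around it where they are.

Things in the scene. Friction and masses are not known exactly. Their poses are not given: they have to be found in the camera images.
- jig: steel riveting jig fixed to the bench; its flat bed is 15 mm above the bench and reaches from x -85 to +105 mm, y +-130 mm of the origin. Origin: at bench height, right below where the seated plate's centre belongs. x points from the robot's side to the fence, y along the fence to the left. The two fixed pins stand at x +18, y +28 and -28 mm
- fence (a point): middle of the lower edge of the blue fence's face, at bed height, x +49 mm of the jig's origin. The fence is 220 mm long along the jig's y, 12 mm thick, 24 mm high above the bed. The seated plate's far edge is 1 mm short of it
- pin_left (a point): centre of the tip of the left (+y) locating pin: 8 mm high above the bed, 9 mm across for the lowest 3 mm, then tapering to a flat 4 mm tip
- pin_right (a point): centre of the tip of the right (-y) locating pin, like the left one
- plate: loose copper plate, 96 mm (x) x 120 mm (y) x 6 mm, about 0.6 kg, brass rosette on top. Origin: centre of its underside; x towards the edge with the holes. Starts 8 to 14 mm short of its seat along the jig's x, up to 24 mm left or right, turned up to 0.08 rad, holes' side riding on the pin tips, near edge on the bed (tilt 0.1 rad). Seated: flat, origin 15 mm above the jig's
- hole_left (a point): centre, at the underside, of the left of the plate's two round 12 mm through holes: x +18, y +28 mm of the plate's origin. The plate slides when pushed on an edge at bed height, against a few newtons of friction, and drops once both holes are over the pins to within about 4 mm; seated it has about 1.5 mm play round each pin
- hole_right (a point): centre, at the underside, of the plate's right hole: x +18, y -28 mm of the plate's origin
- collar: bystander: brass collar, 30 mm across, 18 mm high, loose, on the jig's ledge behind the fence; origin at its underside
- tin: bystander: red closed tin, 52 mm across, 70 mm high, standing left (+y) of the jig; origin at its underside
- canister: bystander: small closed copper canister with a dark knob, 60 mm across, 72 mm high, standing right (-y) of the jig; origin at its underside
- block: bystander: wooden block 60 x 50 x 40 mm high, left (+y) of the jig; origin at its underside
- hammer: bystander: hammer lying on the bench to the right (-y)
- mallet: bystander: wooden mallet lying on the bench to the left (+y), head 60 x 100 x 60 mm
- file: bystander: file with a wooden handle, about 250 mm long, lying beyond the jig (+x)
Things that resemble listed ones, but are neither listed nor needed, are in the scene too. What is shaped like the plate but black or turquoise is not meant.

How it is judged:
By the outcome, as a careful person would: the job done as asked, in the order asked, and still so for the second after the job is handed in, with the robot touching nothing.
It also fails if it takes over 45 s, if anything falls off the work surface, if the arm or the gripper's body presses on something with over 40 N, if the wrist force passes 120 N, or if a joint passes its speed limit or range.

## Working session

There is one attempt and no reset: what is moved stays moved. The work goes in short steps, Python scripts to look and compute and a tool call to move; the robot and the scene stay as the last step left them, time stands still between calls to the robot, and variables do not carry over. Pictures are saved under pics/ and viewed, and the job is handed in when it is done.

Besides the shell and the picture viewer there is one more tool, called after "Request:" in YAML: its name, and indented under it one key for each argument. send_rows: Moves the arm, as the interface text tells. Its arguments: {"type":"object","properties":{"rows":{"type":"array","items":{"type":"number"}},"claw":{"type":"number"},"squeeze":{"type":"number"}},"required":["rows"]}

```bash
mkdir -p pics
python3 - <<'E'
from rig import ctrl, viewer
import cv2
s=ctrl.read_state();print({k:s[k] for k in('t','eef_pos','orientation','wrist_force','width')})
for n in("scene","side","wrist"):
    cv2.imwrite(f"pics/{n}0.png",viewer.capture(n)[:,:,::-1]);print(n,viewer.camera_model(n))
E
```

```text
{'t': 0.0, 'eef_pos': array([5.49476469e-01, 9.26392923e-05, 2.55501356e-01]), 'orientation': array([-0.50037131,  0.50047527, -0.49951195,  0.49964074]), 'wrist_force': array([-0.11874752, -0.68224991,  0.54210295]), 'width': 0.08552330207672287}
scene {'vfov': 43.86282708814091, 'cx': 317.4258502927804, 'cy': 237.80642387984622, 'dist': array([-0.05780948,  0.        ,  0.        ,  0.        ,  0.        ]), 'origin': array([ 1.25572903, -0.32445163,  1.03100182]), 'rotation': array([0.29149024, 0.19261445, 0.49351157, 0.79647941])}
side {'vfov': 54.26179098994518, 'cx': 319.3777277667538, 'cy': 233.98260782993486, 'dist': array([-0.12410024,  0.        ,  0.        ,  0.        ,  0.        ]), 'origin': array([ 0.01951363, -0.64185165,  0.8523414 ]), 'rotation': array([ 0.36153813, -0.12306941, -0.30770829,  0.87146986])}
wrist {'vfov': 62.04694895306208, 'cx': 314.8168990139227, 'cy': 238.57629644695632, 'dist': array([-0.04452902,  0.        ,  0.        ,  0.        ,  0.        ]), 'mount': array([[-3.68420606e-04, -9.49676317e-01, -3.13232753e-01,
        -8.03429995e-02],
       [ 1.20751725e-03,  3.13232123e-01, -9.49675828e-01,
        -1.19235101e-01],
       [ 9.99999203e-01, -7.28114096e-04,  1.03134936e-03,
        -7.09830349e-04],
       [ 0.00000000e+00,  0.00000000e+00,  0.00000000e+00,
         1.00000000e+00]])}
```

View pics/scene0.png

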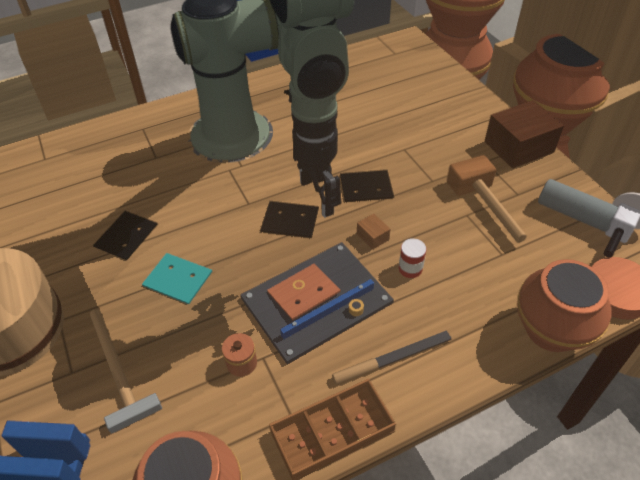

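View pics/side0.png

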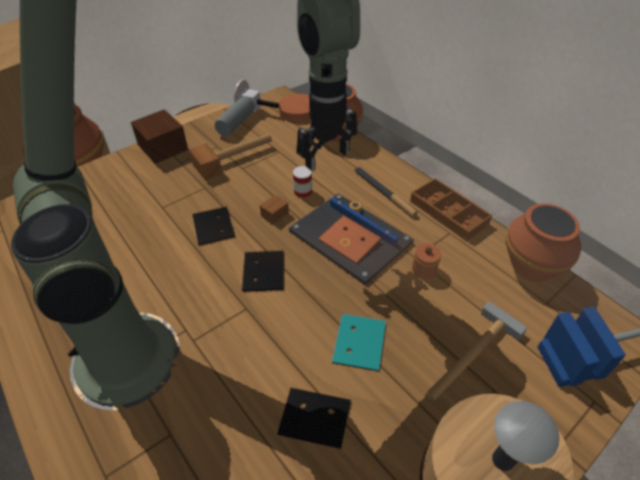

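View pics/wrist0.png

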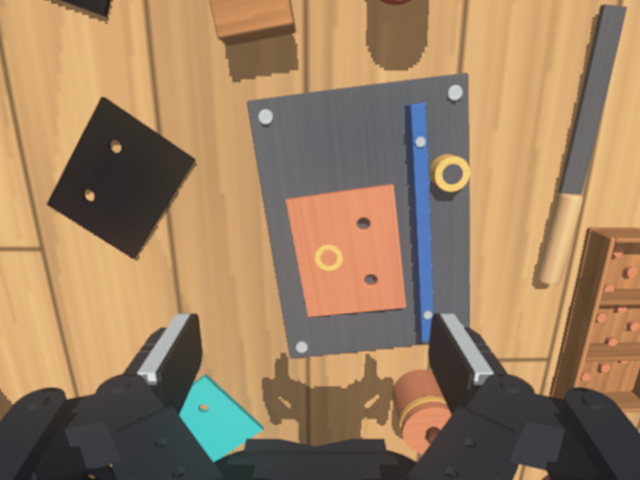

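The wrist view shows the jig (corners near (248,101), (467,73), (290,357)), the plate (286,199)-(405,308), its holes (363,223) and (371,279), and the blue fence at x≈420.

```bash
cat > h.py <<'E'
import numpy as np, cv2
from scipy.spatial.transform import Rotation as R
from rig import ctrl, viewer
def cam(name,s=None):
    m=viewer.camera_model(name); f=240/np.tan(np.radians(m['vfov'])/2)
    K=np.array([[f,0,m['cx']],[0,f,m['cy']],[0,0,1]])
    if 'mount' in m:
        T=np.eye(4);T[:3,:3]=R.from_quat(s['orientation']).as_matrix();T[:3,3]=s['eef_pos']
        T=T@m['mount']; o=T[:3,3];Rm=T[:3,:3]
    else: o=np.array(m['origin']);Rm=R.from_quat(m['rotation']).as_matrix()
    return K,np.array(m['dist']),o,Rm
def cast(c,px,z):
    K,d,o,Rm=c
    u=cv2.undistortPoints(np.array(px,float).reshape(-1,1,2),K,d).reshape(-1,2)
    r=np.c_[u[:,0],-u[:,1],-np.ones(len(u))]@Rm.T
    return o+r*((z-o[2])/r[:,2])[:,None]
def proj(c,P):
    K,d,o,Rm=c
    q=(np.array(P,float).reshape(-1,3)-o)@Rm; q=q*[1,-1,-1]
    return cv2.projectPoints(q.reshape(-1,1,3),np.zeros(3),np.zeros(3),K,d)[0].reshape(-1,2)
def masks(im):
    hsv=cv2.cvtColor(im,cv2.COLOR_RGB2HSV);return hsv
def blob(m,lo=200,near=None):
    cs,_=cv2.findContours(m.astype(np.uint8),cv2.RETR_EXTERNAL,cv2.CHAIN_APPROX_NONE)
    return sorted([c for c in cs if cv2.contourArea(c)>lo],key=cv2.contourArea)[::-1]
E
python3 - <<'E'
from h import *
s=ctrl.read_state();print(R.from_quat(s['orientation']).as_matrix().round(3))
im=cv2.imread('pics/wrist0.png')[:,:,::-1]
hsv=cv2.cvtColor(np.ascontiguousarray(im),cv2.COLOR_RGB2HSV)
for p in[(268,180),(340,215),(420,200),(363,223),(240,300),(220,100)]:print(p,hsv[p[1],p[0]])
print(viewer.camera_model('wrist')['mount'][:3,3])
E
```

```text
[[-0.    -0.001  1.   ]
 [-1.     0.    -0.   ]
 [-0.    -1.    -0.001]]
(268, 180) [135   5 111]
(340, 215) [ 10 134 229]
(420, 200) [109 142 189]
(363, 223) [ 4 42 92]
(240, 300) [ 16 117 211]
(220, 100) [ 16 120 209]
[-0.080343   -0.1192351  -0.00070983]
```

```bash
cat >> h.py <<'E'
def quad(c):
    # fit 4 lines to contour split at the corners of its min-area rectangle's approx
    h=cv2.convexHull(c); eps=1
    while True:
        a=cv2.approxPolyDP(h,eps,True)
        if len(a)<=4: break
        eps+=0.5
    a=a.reshape(-1,2).astype(float); P=c.reshape(-1,2).astype(float); L=[]
    for i in range(len(a)):
        p,q=a[i],a[(i+1)%len(a)]; l=np.linalg.norm(q-p); d=(q-p)/l
        t=(P-p)@d; n=np.abs((P-p)@[-d[1],d[0]])
        g=P[(t>.1*l)&(t<.9*l)&(n<4)]
        L.append(cv2.fitLine(g.astype(np.float32),cv2.DIST_HUBER,0,.01,.01).ravel())
    out=[]
    for i in range(len(L)):
        v1,p1=L[i-1][:2],L[i-1][2:];v2,p2=L[i][:2],L[i][2:]
        k=np.linalg.solve(np.c_[v1,-v2],p2-p1); out.append(p1+k[0]*v1)
    return np.array(out)
def segment(im):
    hsv=cv2.cvtColor(np.ascontiguousarray(im),cv2.COLOR_RGB2HSV).astype(int);H,S,V=hsv[...,0],hsv[...,1],hsv[...,2]
    bed=(S<40)&(V>60)&(V<170); plate=(H<13)&(S>110)&(V>150); fence=(H>100)&(H<120)&(S>90)
    return bed,plate,fence
E
python3 - <<'E'
from h import *
s=ctrl.read_state();c=cam('wrist',s)
im=cv2.imread('pics/wrist0.png')[:,:,::-1].copy()
bed,pl,fe=segment(im)
for n,m,z in(('bed',bed|pl|fe,.015),('plate',pl,.021),('fence',fe,.039)):
    for b in blob(m,400)[:4]:
        x,y,w,h=cv2.boundingRect(b); print(n,x,y,w,h,cv2.contourArea(b))
    
pb=[b for b in blob(pl) if cv2.pointPolygonTest(b,(340,215),False)>0][0]
q=quad(pb);print('plate px',q.round(1).tolist());print(cast(c,q,.021).round(4))
fb=blob(fe)[0];q=quad(fb);print('fence px',q.round(1).tolist());print(cast(c,q,.039).round(4))
v=im.copy()
for m,col in((bed,(255,255,0)),(pl,(0,255,0)),(fe,(255,0,255))): v[m]=col
cv2.imwrite('pics/seg0.png',v[:,:,::-1])
E
```

```text
bed 248 74 284 329 52529.0
bed 561 5 65 189 3885.5
bed 74 314 117 101 2458.5
bed 509 421 55 48 1684.5
plate 286 184 120 133 12403.5
plate 402 402 49 53 1425.0
plate 395 370 48 35 945.5
fence 406 103 28 239 3330.5
plate px [[392.29998779296875, 184.0], [404.79998779296875, 307.0], [308.20001220703125, 316.0], [285.79998779296875, 198.8000030517578]]
[[ 0.6175  0.0153  0.021 ]
 [ 0.6376 -0.1077  0.021 ]
 [ 0.5416 -0.1178  0.021 ]
 [ 0.5219  0.0015  0.021 ]]
fence px [[424.8999938964844, 102.4000015258789], [431.79998779296875, 291.70001220703125], [427.20001220703125, 387.79998779296875], [406.1000061035156, 104.5999984741211]]
[[ 0.6365  0.0848  0.039 ]
 [ 0.6571 -0.0823  0.039 ]
 [ 0.6631 -0.1907  0.039 ]
 [ 0.6215  0.083   0.039 ]]
```

View pics/seg0.png

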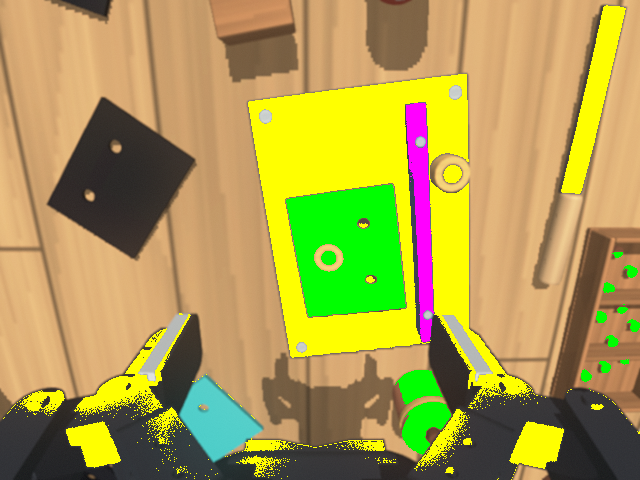

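```bash
cat > meas.py <<'E'
from h import *
def fl(pts): return cv2.fitLine(np.array(pts,np.float32),cv2.DIST_HUBER,0,.01,.01).ravel()
def inter(a,b):
    k=np.linalg.solve(np.c_[a[:2],-b[:2]],b[2:]-a[2:]);return a[2:]+k[0]*a[:2]
def jigpose(im,c):
    bed,pl,fe=segment(im); m=(bed|pl|fe)
    left=fl([(np.argmax(m[y,200:400])+200,y) for y in range(120,340)])
    top=fl([(x,np.argmax(m[40:200,x])+40) for x in range(260,400)])
    right=fl([(max(np.flatnonzero(m[y,440:490]))+441,y) for y in list(range(90,150))+list(range(200,290))])
    bot=fl([(x,max(np.flatnonzero(m[330:370,x]))+331) for x in range(300,400)])
    q=[inter(left,top),inter(right,top),inter(right,bot),inter(left,bot)]
    print('bed px',np.round(q,1).tolist()); return cast(c,q,.015)
def local(J,p): # world->jig
    x,y,a=J; d=np.array(p)[:,:2]-[x,y]; ca,sa=np.cos(a),np.sin(a)
    return np.c_[d[:,0]*ca+d[:,1]*sa,-d[:,0]*sa+d[:,1]*ca]
def rigid(src,dst):
    src=np.array(src);dst=np.array(dst);a=src-src.mean(0);b=dst-dst.mean(0)
    th=np.arctan2((a[:,0]*b[:,1]-a[:,1]*b[:,0]).sum(),(a*b).sum())
    Rm=np.array([[np.cos(th),-np.sin(th)],[np.sin(th),np.cos(th)]]);t=dst.mean(0)-Rm@src.mean(0)
    return t[0],t[1],th,np.linalg.norm(dst-(src@Rm.T+t),axis=1)
E
python3 - <<'E'
from meas import *
s=ctrl.read_state();c=cam('wrist',s)
im=cv2.imread('pics/wrist0.png')[:,:,::-1].copy()
Q=jigpose(im,c);print(Q.round(4))
print('sides',[np.linalg.norm(Q[i]-Q[i-1]).round(4) for i in range(4)])
x,y,a,r=rigid([(-.085,.13),(.105,.13),(.105,-.13),(-.085,-.13)],Q[:,:2]);print('jig',x,y,a,r)
J=(x,y,a)
bed,pl,fe=segment(im)
pb=[b for b in blob(pl) if cv2.pointPolygonTest(b,(340,215),False)>0][0]
q=quad(pb);q=q[np.argsort(np.arctan2(q[:,1]-q[:,1].mean(),q[:,0]-q[:,0].mean()))] #TL,TR,BR,BL
P=np.array([cast(c,[p],z)[0] for p,z in zip(q,(.021,.0306,.0306,.021))])
print('plate corners jig',local(J,P).round(4).tolist())
x2,y2,a2,r=rigid([(-.048,.06),(.048,.06),(.048,-.06),(-.048,-.06)],local(J,P));print('plate in jig',x2,y2,a2,r)
ff=fl([(np.argmax(fe[yy,380:440])+380,yy) for yy in range(110,330)])
pts=[ff[2:]+k*ff[:2] for k in(-90,0,90)];print('fence face edge jig',local(J,cast(c,pts,.039)).round(4).tolist())
h=[];dk=(cv2.cvtColor(im,cv2.COLOR_RGB2HSV)[...,2]<150)
hs=[]
for g in((363,223),(371,279)):
    m=np.zeros_like(dk);m[g[1]-10:g[1]+11,g[0]-10:g[0]+11]=~pl[g[1]-10:g[1]+11,g[0]-10:g[0]+11]
    b=blob(m,20)[0];mm=cv2.moments(b);hs.append((mm['m10']/mm['m00'],mm['m01']/mm['m00']))
print('holes',hs,local(J,cast(c,hs,.0276)).round(4).tolist())
cv2.imwrite('pics/crop0.png',cv2.resize(im[170:330,270:440],None,fx=4,fy=4,interpolation=cv2.INTER_CUBIC)[:,:,::-1][:600])
E
```

```text
bed px [[247.3000030517578, 101.19999694824219], [467.70001220703125, 72.80000305175781], [469.6000061035156, 338.79998779296875], [290.8999938964844, 357.8999938964844]]
[[ 0.4902  0.0858  0.015 ]
 [ 0.6773  0.1095  0.015 ]
 [ 0.71   -0.1484  0.015 ]
 [ 0.5229 -0.1713  0.015 ]]
sides [np.float64(0.2592), np.float64(0.1886), np.float64(0.2599), np.float64(0.1885)]
jig 0.5901493010251831 -0.03234629044137114 0.1253205104598738 [0.00061407 0.00082597 0.00064853 0.00104384]
plate corners jig [[-0.0635, 0.0422], [0.0315, 0.0458], [0.0359, -0.0753], [-0.0589, -0.0787]]
plate in jig -0.013764243324328334 -0.01651483993943771 0.037288638816612485 [0.00067647 0.00076325 0.00084251 0.00076572]
fence face edge jig [[0.0455, 0.083], [0.0472, 0.005], [0.0496, -0.0853]]
holes [(363.08673469387753, 222.97448979591837), (370.51973684210526, 278.98026315789474)] [[0.0033, 0.0128], [0.0055, -0.0431]]
```

View pics/crop0.png

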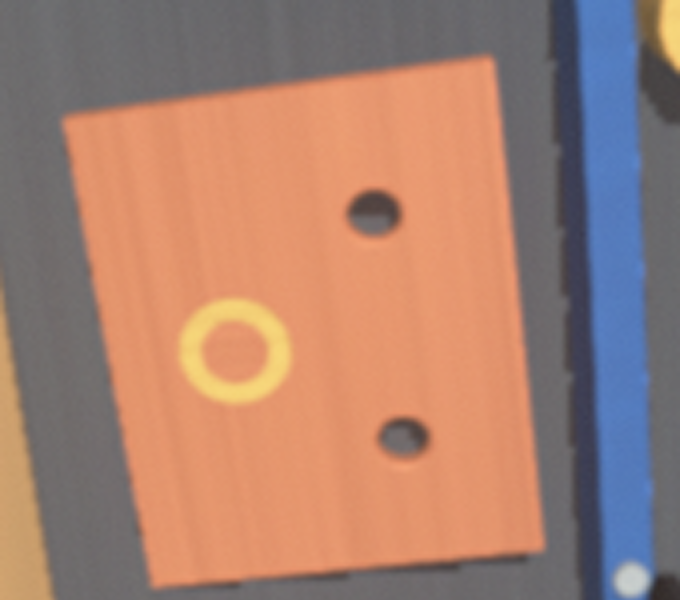

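Measurements fit the given sizes (bed 188.5 × 259.5 mm, plate residuals below 1 mm). The plate needs about +14 mm in x, +16.5 mm in y and -0.037 rad. I'll push its right edge first, then the near edge with both fingertips. First I move above the right side, turned and shut.

Request:
send_rows:
  rows: [1.5,0,0.5,-0.14,3,0,1,-0.28,5,1,1.5,-0.42,7,2,2,-0.56,9,4,2.5,-0.7,11,6,3,-0.84,12.5,8,3.5,-0.98,13.5,9,4.2,-1.12,13.5,10,4.2,-1.26,13.5,11,4.2,-1.4,13.5,12,4.2,-1.54,13.5,13,4.2,-1.696,13.5,13.5,4.2,-1.696,13.5,13.5,4.2,-1.696]
  claw: 1
  squeeze: 30

```text
t: 1.55
eef_pos: [0.5913, -0.1347, 0.1203]
orientation: [-0.705, -0.043, 0.044, 0.706]
wrist_force: [0.6, 0.2, 0.1]
width: -0.0001
```

Run:
```python
from meas import *
s=ctrl.read_state();print(s['t'],s['eef_pos'],s['width'],s['joint_pos'].round(3),s['wrist_force']);print(R.from_quat(s['orientation']).as_matrix().round(3))
J=(.5901,-.0323,.1255);print('tcp jig',local(J,[s['eef_pos']]))
for n in('wrist','side'): cv2.imwrite(f'pics/{n}1.png',viewer.capture(n)[:,:,::-1])
```

```text
1.55 [ 0.59130075 -0.13473308  0.12029769] -9.624636150400701e-05 [-0.346  0.546 -0.218  0.809  0.    -0.468] [0.61169178 0.16126105 0.07828578]
[[ 0.993 -0.002 -0.122]
 [ 0.122  0.001  0.993]
 [-0.002 -1.     0.001]]
tcp jig [[-0.01163033 -0.10177776]]
```

View pics/wrist1.png

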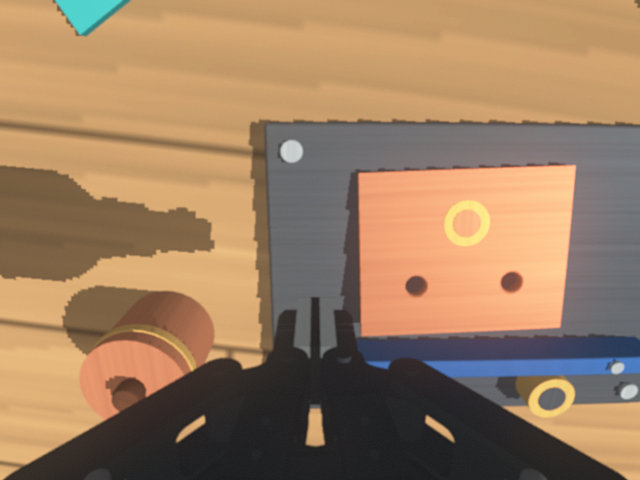

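View pics/side1.png

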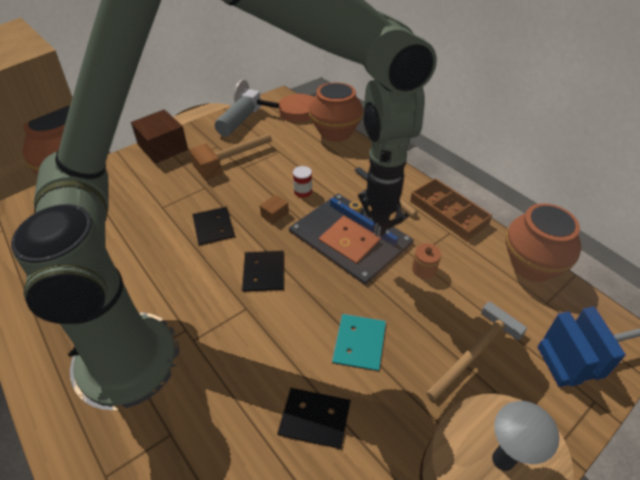

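Run:
```python
from meas import *
s=ctrl.read_state();c=cam('wrist',s);J=(.5901,-.0323,.1255)
print('canister',local(J,cast(c,[(138,365)],.06)),'px of TCP,tip', proj(c,[s['eef_pos'],s['eef_pos']-[0,0,.025]]))
# finger outer sides at tip height
print(local(J,cast(c,[(279,340),(357,340),(315,298),(297,298),(333,298)],.095)))
```

```text
canister [[ 0.03904714 -0.1975399 ]] px of TCP,tip [[314.18616625 352.67544081]
 [314.34512868 317.0694934 ]]
[[ 0.00079085 -0.11703097]
 [ 0.00083994 -0.08424315]
 [-0.01877713 -0.10186144]
 [-0.0187852  -0.10913647]
 [-0.01876423 -0.09458718]]
```

Request:
send_rows:
  rows: [0,1,0,0,0,2.5,0,0,0,4,0,0,0,5,0,0,0,6,0,0,0,6.5,0,0,0,6.9,0,0,0,7.2,0,0,0,7.2,0,0]

```text
t: 2.55
eef_pos: [0.592, -0.135, 0.0492]
orientation: [-0.706, -0.044, 0.044, 0.706]
wrist_force: [-0.5, 0.2, 0.3]
width: -0.0001
```

Request:
send_rows:
  rows: [0,0.2,0,0,0,0.4,0,0,0,0.6,0,0,0,0.6,0,0]

```text
t: 2.95
eef_pos: [0.5918, -0.1349, 0.043]
orientation: [-0.706, -0.044, 0.044, 0.706]
wrist_force: [0.6, -0.7, -0.8]
width: -0.0001
```

Run:
```python
from meas import *
cv2.imwrite('pics/wrist2.png',viewer.capture('wrist')[:,:,::-1])
```

```text
(no output)
```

View pics/wrist2.png

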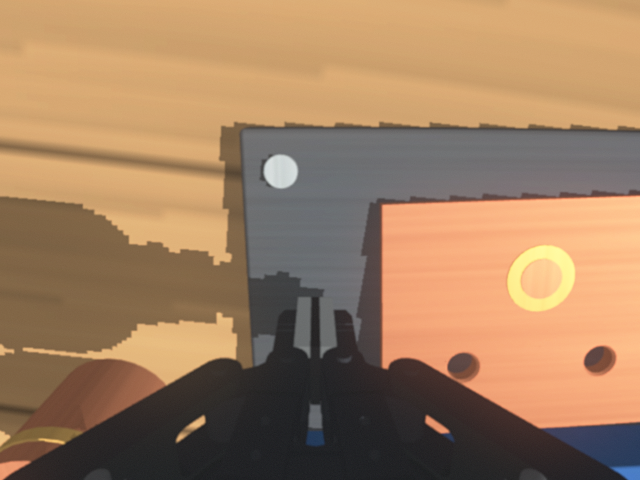

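Request:
send_rows:
  rows: [0,0,0.3,0,0,0,0.6,0,0,0,0.8,0,0,0,0.95,0,0,0,1.1,0,0,0,1.25,0,0,0,1.4,0,0,0,1.5,0,0,0,1.6,0,0,0,1.6,0]

```text
t: 4.0
eef_pos: [0.5902, -0.1195, 0.0434]
orientation: [0.706, 0.044, -0.044, -0.705]
wrist_force: [0.7, -1.8, -0.4]
width: 0.0002
```

```bash
cat > look.py <<'E'
import sys
from meas import *
s=ctrl.read_state();im=viewer.capture('wrist');n=sys.argv[1]
cv2.imwrite(f'pics/{n}.png',im[:,:,::-1]);c=cam('wrist',s);J=(.5901,-.0323,.1255)
print('tcp jig',local(J,[s['eef_pos']]).round(4),'z',s['eef_pos'][2].round(4),'F',s['wrist_force'].round(1),'t',s['t'])
bed,pl,fe=segment(im)
hsv=cv2.cvtColor(im,cv2.COLOR_RGB2HSV).astype(int)
b=blob(pl)[0];pm=np.zeros(pl.shape,np.uint8);cv2.drawContours(pm,[b],-1,1,-1)
cs=[]
for q in blob((pm>0)&~pl&(hsv[...,0]>0),25):
    (x,y),r=cv2.minEnclosingCircle(q);i=im[int(y),int(x)];cs.append((x,y))
    mm=cv2.moments(q);p=(mm['m10']/mm['m00'],mm['m01']/mm['m00'])
    print('blob',np.round(p,1),cv2.contourArea(q),'jig@.021',local(J,cast(c,[p],.021)).round(4).tolist(),'@.0276',local(J,cast(c,[p],.0276)).round(4).tolist())
E
python3 look.py w3
```

```text
tcp jig [[-0.0108 -0.0865]] z 0.0434 F [ 0.7 -1.8 -0.4] t 4.0
blob [564.6 358.2] 519.5 jig@.021 [[0.008, 0.0195]] @.0276 [[0.0033, 0.0146]]
```

View pics/w3.png

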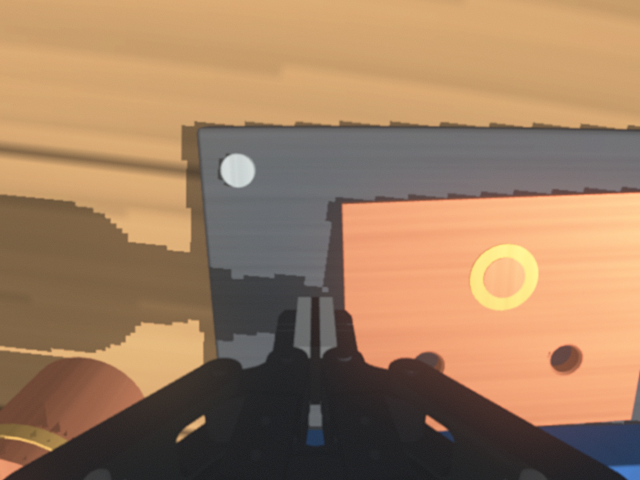

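Request:
send_rows:
  rows: [0,0,0.15,0,0,0,0.3,0,0,0,0.45,0,0,0,0.6,0,0,0,0.75,0,0,0,0.9,0,0,0,1.05,0,0,0,1.2,0,0,0,1.2,0]

```text
t: 4.95
eef_pos: [0.5885, -0.1068, 0.0433]
orientation: [-0.706, -0.044, 0.044, 0.706]
wrist_force: [0.4, -2.0, -0.3]
width: 0.0002
```

```bash
python3 look.py w4; python3 -c "
from h import *
cv2.imwrite('pics/s4.png',cv2.resize(viewer.capture('scene')[210:380,210:420],None,fx=3.5,fy=3.5,interpolation=2)[:,:,::-1])"
```

```text
tcp jig [[-0.0109 -0.0737]] z 0.0433 F [ 0.4 -2.  -0.3] t 4.95
blob [565.6 355.1] 514.0 jig@.021 [[0.0063, 0.0325]] @.0276 [[0.0017, 0.0276]]
blob [534.9 317.4] 26.5 jig@.021 [[-0.0119, 0.0157]] @.0276 [[-0.0156, 0.0116]]
blob [529.4 337.2] 26.0 jig@.021 [[-0.0027, 0.0151]] @.0276 [[-0.0068, 0.011]]
```

View pics/w4.png

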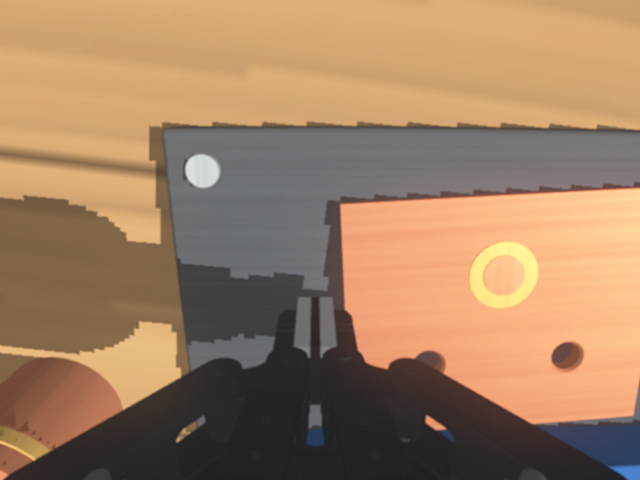

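View pics/s4.png

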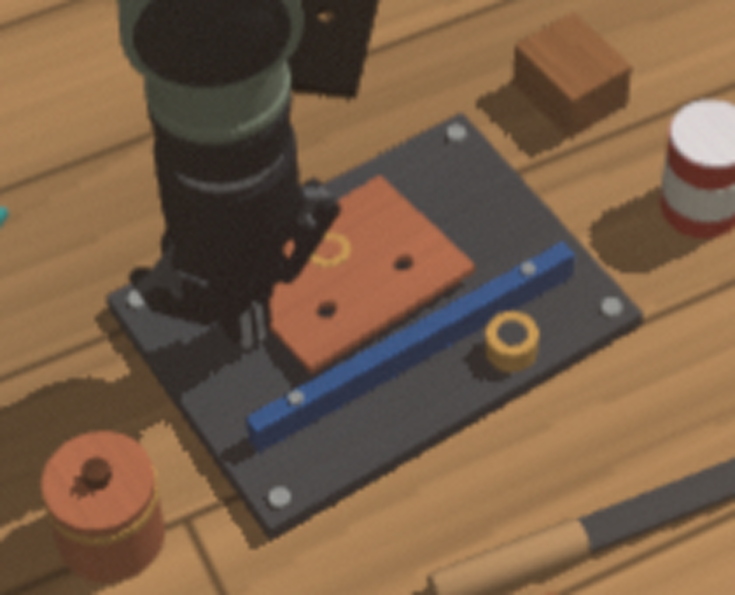

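Request:
send_rows:
  rows: [0,0,0.1,0,0,0,0.1,0,0,0,-0.4,0,0,0,-1,0,0,-1,-1,0,0,-3,-1,0,0,-5,-1,0,0,-7,-1,0,-1.5,-8,1,-0.003,-4,-8,4,-0.003,-6.5,-8,6.5,-0.003,-8.2,-8,7.3,-0.003,-8.2,-8,7.3,-0.003]

```text
t: 6.35
eef_pos: [0.4953, -0.0436, 0.1237]
orientation: [-0.705, -0.045, 0.047, 0.706]
wrist_force: [-0.1, -0.2, -0.0]
width: 0.0
```

```bash
python3 look.py w5
```

```text
tcp jig [[-0.0954  0.0007]] z 0.1237 F [-0.1 -0.2 -0. ] t 6.35
```

View pics/w5.png

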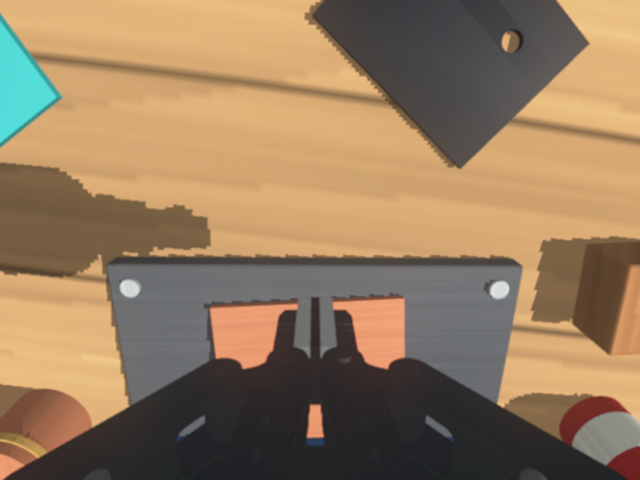

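Request:
send_rows:
  rows: [0,1,0,0,0,3,0,0,0,5,0,0,0,6.5,0,0,0,7,0,0,0,7,0,0,0,7,0,0,0,7,0,0]
  claw: 0

```text
t: 7.2
eef_pos: [0.4989, -0.0453, 0.054]
orientation: [0.706, 0.046, -0.045, -0.706]
wrist_force: [0.1, 0.0, 0.7]
width: 0.0852
```

```bash
python3 - <<'E'
from meas import *
im=cv2.imread('pics/w5.png')[:,:,::-1].copy();bed,pl,fe=segment(im)
e=fl([(x,np.argmax(pl[280:340,x])+280) for x in list(range(220,270))+list(range(360,400))])
lf=fl([(np.argmax(pl[y,150:300])+150,y) for y in range(312,350)]);rt=fl([(max(np.flatnonzero(pl[y,300:450]))+301,y) for y in range(305,350)])
q=[inter(lf,e),inter(rt,e)];print(q)
s={'eef_pos':np.array([.4953,-.0436,.1237]),'orientation':np.array([-.705,-.045,.047,.706])}
J=(.5901,-.0323,.1255);p=local(J,cast(cam('wrist',s),q,.021));print(p,'yaw',np.arctan2(*(p[1]-p[0])))
E
python3 look.py w6
```

```text
[array([209.43396, 307.61417], dtype=float32), array([404.     , 297.89777], dtype=float32)]
[[-0.05844132 -0.06451238]
 [-0.06575988  0.05610555]] yaw -0.060601267751798166
tcp jig [[-0.0921 -0.0015]] z 0.054 F [0.1 0.  0.7] t 7.2
```

View pics/w6.png

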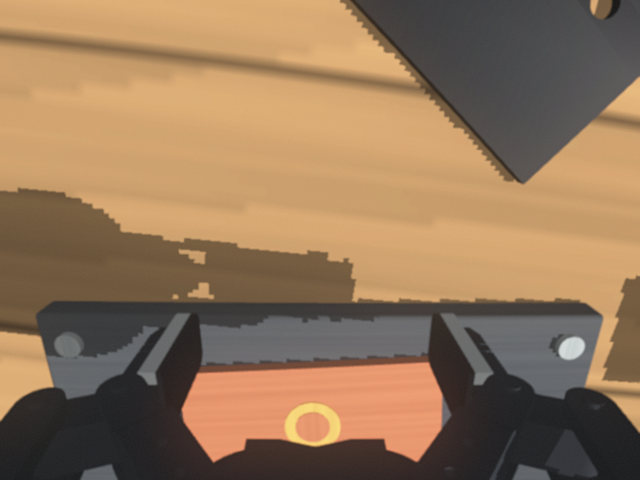

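Run:
```python
from meas import *
s=ctrl.read_state();c=cam('wrist',s)
T=R.from_quat(s['orientation']).as_matrix()
for ahead in(.0,.006,.012,.018,.025):
    print(ahead,[proj(c,[s['eef_pos']+T@[dx,ahead,dz]]).round(0).tolist()[0] for dx,dz in((-.011,.0426),(-.011,-.0426),(.011,.0426),(-.011,.057))])
```

```text
0.0 [[439.0, 325.0], [189.0, 324.0], [433.0, 379.0], [481.0, 324.0]]
0.006 [[434.0, 316.0], [194.0, 316.0], [428.0, 368.0], [474.0, 316.0]]
0.012 [[430.0, 308.0], [199.0, 308.0], [424.0, 359.0], [468.0, 308.0]]
0.018 [[426.0, 300.0], [203.0, 300.0], [421.0, 350.0], [463.0, 300.0]]
0.025 [[421.0, 292.0], [208.0, 292.0], [416.0, 340.0], [457.0, 292.0]]
```

Request:
send_rows:
  rows: [0,0.6,0,0,0,1.2,0,0,0,1.7,0,0,0,2.1,0,0,0,2.4,0,0,0,2.4,0,0]

```text
t: 7.85
eef_pos: [0.4976, -0.0449, 0.0287]
orientation: [-0.706, -0.045, 0.046, 0.706]
wrist_force: [0.1, 0.3, 0.5]
width: 0.0853
```

```bash
python3 look.py w7
```

```text
tcp jig [[-0.0933 -0.0009]] z 0.0287 F [0.1 0.3 0.5] t 7.85
```

View pics/w7.png

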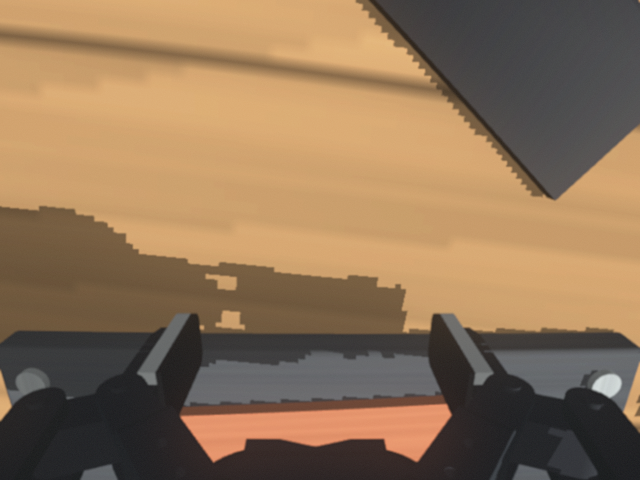

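Request:
send_rows:
  rows: [0.5,0,0,0,1,0,0,0,1.3,0,0,0,1.5,0,0,0,1.7,0,0,0,1.9,0,0,0,2.1,0,0,0,2.3,0,0,0,2.5,0,0,0,2.5,0,0,0]

```text
t: 8.9
eef_pos: [0.5227, -0.0417, 0.0291]
orientation: [-0.706, -0.045, 0.045, 0.706]
wrist_force: [-3.4, 0.7, -0.0]
width: 0.0855
```

```bash
cat > sc.py <<'E'
import sys
from h import *
for n,(a,b,c,d) in(('scene',(230,350,240,400)),('side',(185,285,280,420))):
    cv2.imwrite(f'pics/{n}_{sys.argv[1]}.png',cv2.resize(viewer.capture(n)[a:b,c:d],None,fx=5,fy=5,interpolation=2)[:,:,::-1])
E
python3 look.py w8; python3 sc.py 8
```

```text
tcp jig [[-0.068  -0.0009]] z 0.0291 F [-3.4  0.7 -0. ] t 8.9
```

View pics/scene_8.png

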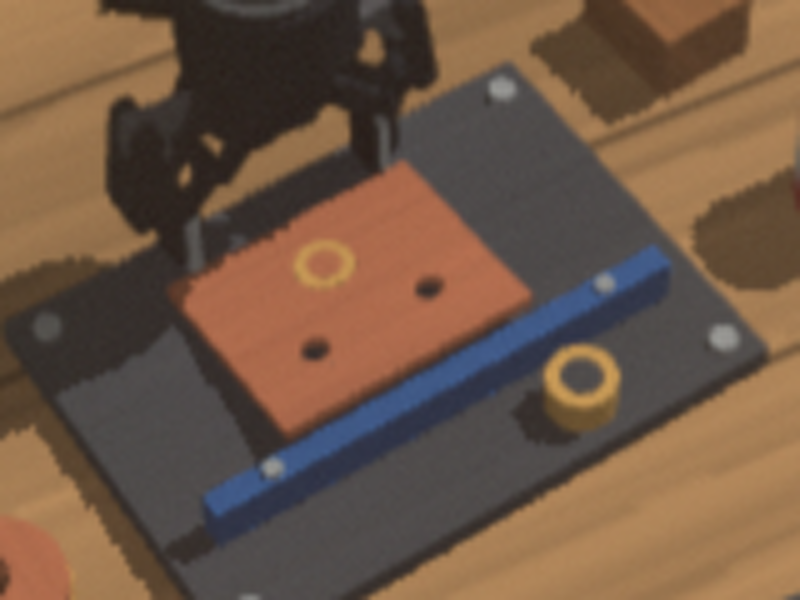

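View pics/w8.png

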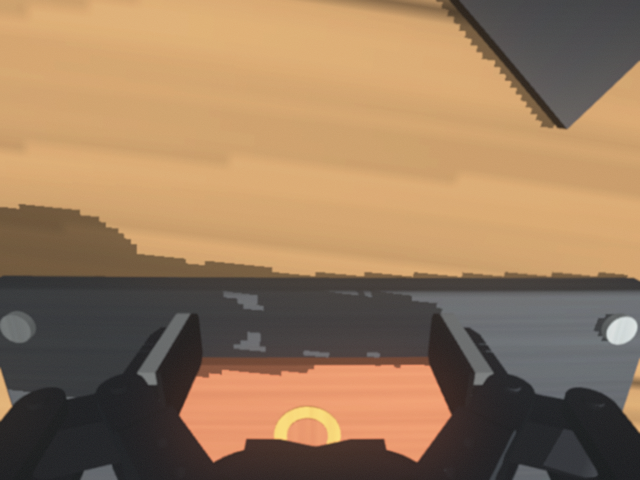

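```bash
cat > hs.py <<'E'
import sys
from meas import *
z=float(sys.argv[1]);im=viewer.capture('scene');c=cam('scene');J=(.5901,-.0323,.1255)
big=cv2.resize(im,None,fx=4,fy=4,interpolation=2)
bed,pl,fe=segment(big)
hsv=cv2.cvtColor(big,cv2.COLOR_RGB2HSV).astype(int)
pl=(hsv[...,0]<13)&(hsv[...,1]>100)&(hsv[...,2]>110)
b=[k for k in blob(pl) if cv2.pointPolygonTest(k,(305*4,295*4),True)>-60 and cv2.contourArea(k)>5000][0]
pm=np.zeros(pl.shape,np.uint8);cv2.drawContours(pm,[b],-1,1,-1)
for q in blob((pm>0)&~pl,60):
    mm=cv2.moments(q);p=((mm['m10']/mm['m00']+.5)/4-.5,(mm['m01']/mm['m00']+.5)/4-.5)
    print(np.round(p,1),cv2.contourArea(q),local(J,cast(c,[p],z)).round(4).tolist())
# jig reference bolts: bed corners from projection
loc=[(-.085,.13),(.105,.13),(.105,-.13),(-.085,-.13)];ca,sa=np.cos(J[2]),np.sin(J[2])
print('bed corners pred',proj(c,[(J[0]+ca*x-sa*y,J[1]+sa*x+ca*y,.015) for x,y in loc]).round(1).tolist())
E
python3 hs.py .0285
```

```text
[304.4 282.5] 1558.0 [[-0.025, -0.0039]]
[302.6 299.7] 209.0 [[0.01, -0.0304]]
[325.3 287.3] 192.0 [[0.0098, 0.0255]]
bed corners pred [[340.7, 241.3], [392.9, 299.1], [285.5, 361.4], [238.4, 294.3]]
```

View pics/side_8.png

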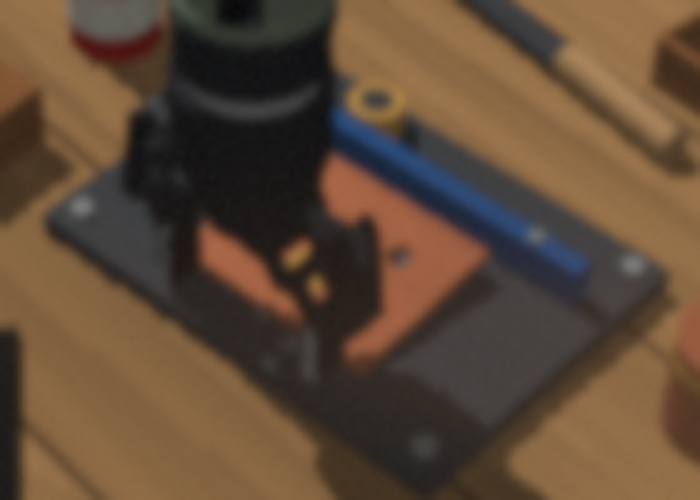

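Request:
send_rows:
  rows: [0.15,0,0,0,0.3,0,0,0,0.45,0,0,0,0.6,0,0,0,0.7,0,0,0,0.7,0,0,0]

```text
t: 9.7
eef_pos: [0.5302, -0.041, 0.0293]
orientation: [0.706, 0.045, -0.045, -0.706]
wrist_force: [-1.4, -0.2, -1.4]
width: 0.0853
```

```bash
python3 hs.py .0245;python3 sc.py 9; python3 look.py w9
```

```text
[306.1 284.9] 1538.5 [[-0.0201, -0.0028]]
[304.3 302.3] 214.0 [[0.0149, -0.0295]]
[327.1 289.8] 188.0 [[0.0148, 0.0266]]
bed corners pred [[340.7, 241.3], [392.9, 299.1], [285.5, 361.4], [238.4, 294.3]]
tcp jig [[-0.0605 -0.0011]] z 0.0294 F [-1.4 -0.  -1.1] t 9.85
```

View pics/scene_9.png

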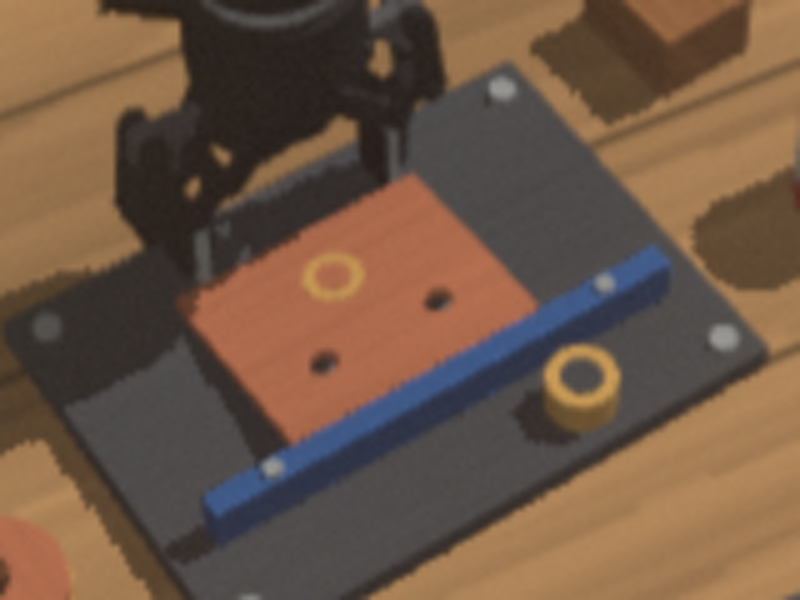

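View pics/side_9.png

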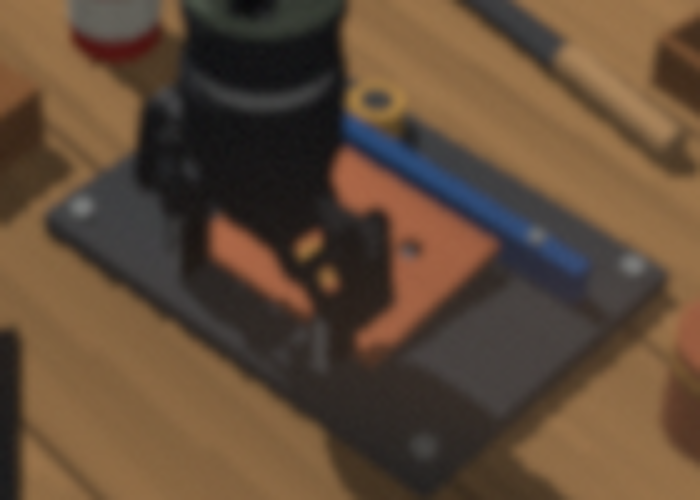

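Request:
send_rows:
  rows: [0.1,0,0,0,0.15,0,0,0,0.15,0,0,0]

```text
t: 10.2
eef_pos: [0.5313, -0.0406, 0.0293]
orientation: [-0.705, -0.045, 0.045, 0.706]
wrist_force: [-1.1, 1.8, 0.5]
width: 0.0856
```

```bash
python3 hs.py .021;python3 - <<'E'
from h import *
a=viewer.capture('scene')[270:325,270:345];b=viewer.capture('side')[215:270,320:395]
cv2.imwrite('pics/z10.png',np.hstack([cv2.resize(q,None,fx=5,fy=5,interpolation=2) for q in(a,b)])[:,:,::-1])
E
python3 look.py w10
```

```text
[307.3 285.6] 1621.0 [[-0.0194, -0.0005]]
[305.9 303.7] 232.0 [[0.0177, -0.0275]]
[328.5 290.9] 226.0 [[0.0168, 0.0288]]
bed corners pred [[340.7, 241.3], [392.9, 299.1], [285.5, 361.4], [238.4, 294.3]]
tcp jig [[-0.0588 -0.001 ]] z 0.0295 F [-1.2  0.7 -0.5] t 10.35
```

View pics/z10.png

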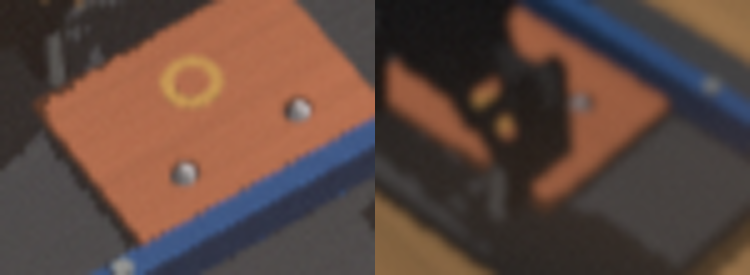

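The pins now shine through both holes and the plate's shadow has gone, so it seems to have dropped. Backing off and checking.

Request:
send_rows:
  rows: [-0.3,0,0,0,-1,0,0,0,-2,0,0,0,-3,-1.5,0,0,-4,-4.5,0,0,-5,-8,0,0,-6,-12,0,0,-6,-16,0,0,-6,-19,0,0,-6,-20,0,0,-6,-20,0,0]

```text
t: 11.5
eef_pos: [0.4722, -0.0487, 0.2305]
orientation: [0.706, 0.046, -0.044, -0.705]
wrist_force: [-0.7, 0.4, -0.7]
width: 0.0854
```

```bash
python3 hs.py .021;python3 sc.py 11; python3 look.py w11;python3 - <<'E'
from h import *
b=viewer.capture('side')[200:275,300:410]
cv2.imwrite('pics/z11.png',cv2.resize(b,None,fx=7,fy=7,interpolation=2)[:,:,::-1])
E
```

```text
[307.9 286. ] 1659.0 [[-0.018, 0.0002]]
[306.5 304.4] 301.5 [[0.0197, -0.0274]]
[329.2 291.7] 295.0 [[0.0193, 0.0289]]
bed corners pred [[340.7, 241.3], [392.9, 299.1], [285.5, 361.4], [238.4, 294.3]]
tcp jig [[-0.1206 -0.0008]] z 0.2276 F [-0.1  0.2  0.3] t 11.65
blob [313.6 318.9] 594.0 jig@.021 [[-0.0176, -0.0014]] @.0276 [[-0.0213, -0.0014]]
blob [344.6 350.8] 88.5 jig@.021 [[0.0165, 0.0281]] @.0276 [[0.0121, 0.0275]]
blob [285.5 351.4] 83.0 jig@.021 [[0.0173, -0.0281]] @.0276 [[0.0129, -0.0275]]
```

View pics/scene_11.png

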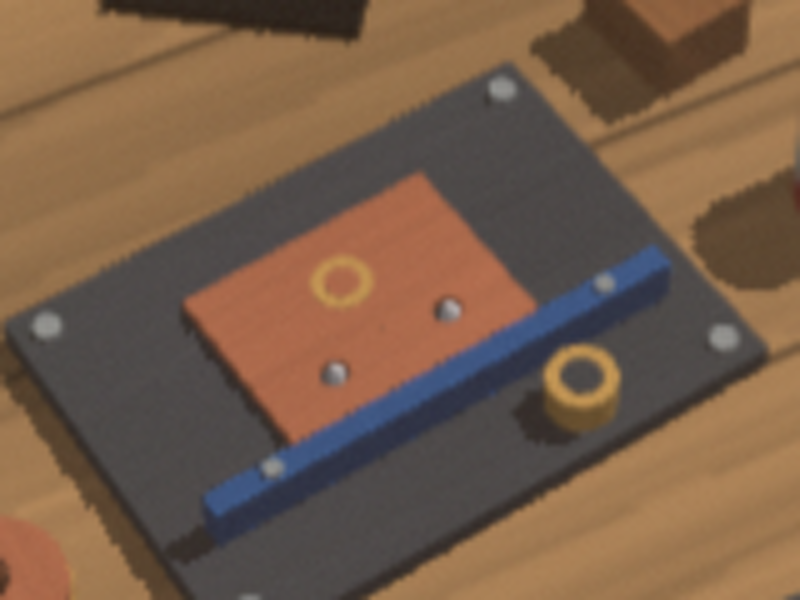

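View pics/z11.png

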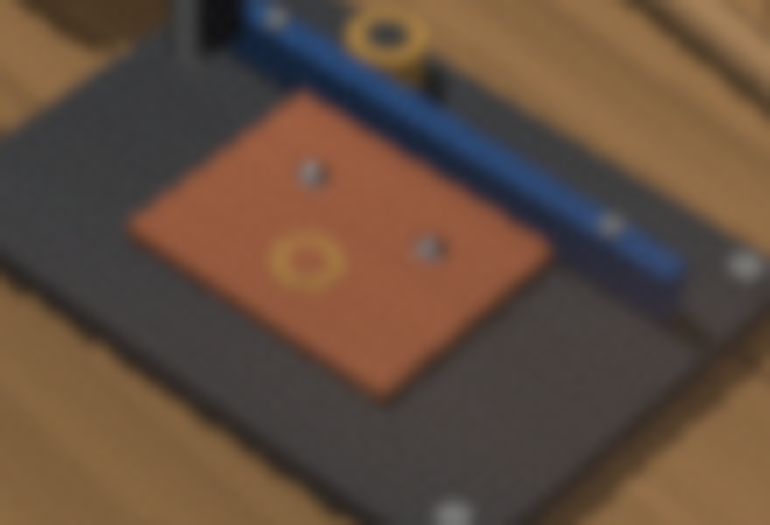

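View pics/w11.png

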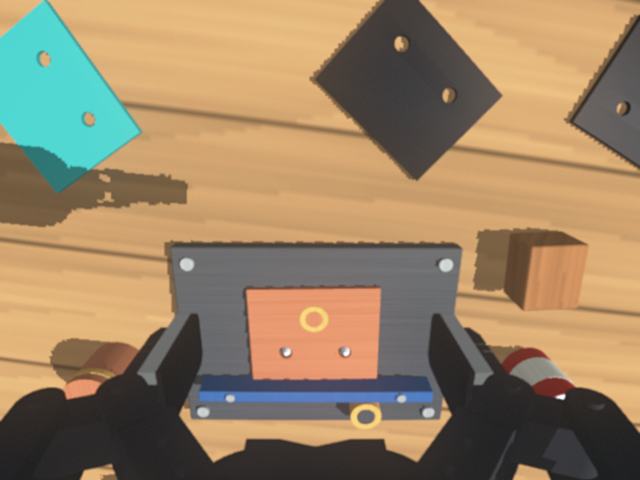

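The wrist view shows the plate squared to the fence, with a pin in each hole (285,351) and (345,351). Measured at the flat height the holes are at jig (17,±28) mm, and no lifted-edge shadow remains. The bystanders are where they were, so I'm handing in.

```bash
python3 -c "
from rig import ctrl
print(ctrl.close_job())"
```

```text
the job is handed in; nothing more can be done
None
```

The copper plate is seated: both holes dropped over the pins and it lies flat on the bed. I handed the job in at about 12 s.

I pushed the right edge along +y with the shut fingertips. Then I pushed the near edge along +x with both fingertips open, which squared the plate to the fence until it dropped. I never gripped or lifted it, and the wrist force was only a few newtons at each reading (about 3.5 N at most).

**Last checks, with the arm withdrawn:**
- **Wrist camera:** the holes measured at jig (+17, ±28) mm, assuming the plate is flat. They belong at (+18, ±28) mm, so that is within the play.
- **Scene camera:** the holes read about (+19.5, +28.9 / -27.4) mm. That differs from the wrist camera by 2–3 mm in x, which fits the 1 px offset I saw in the scene camera's bed corners.
- **Flatness:** the pins show through both holes and there is no lifted-edge shadow. I judged this from the pictures and did not measure it.
- **Bystanders:** the collar, block, tin and canister looked unmoved in the last pictures. I did not measure them, and I did not look closely at the hammer, mallet and file; the arm never went near those three.

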